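# Pack a filter cartridge into the analyser's scrubber column

### The job

Stand the loose filter cartridge in the mouth of the clear column, then pack it down with the steel rod from the stand, pressing firmly until the spring under the pack bottoms out. Ease the rod back up slowly, so that the spring brings the pack up gently against the catches and does not snap, and put the rod back upright in its stand. Leave the other things on the table where they are.

Things in the scene. Friction and masses are not known exactly. Their poses are not given: they have to be found in the camera images.
- cartridge: the filter cartridge to load: plain aluminium cylinder 30 mm diameter, 40 mm tall, standing upright on the table, about 60 g; lower edge chamfered 2 mm. Origin at the centre of its underside, z up. The one of middle width among the aluminium pieces nearby
- column: the scrubber column, fixed: black base plate 130 (x) x 100 x 12 mm with an upright clear tube in its middle, inner diameter 32 mm, outer 42 mm, its mouth flared to 40 mm inside, 50 mm outside, in the top 8 mm. Dark catch housings outside at +x and -x reach 36 mm from the axis. Origin at the centre of the plate's underside, on the tube's axis, z up
- mouth (a point): centre of the column's rim, 145 mm above the table, on the tube's axis. A cartridge set in the mouth comes to rest on the catches' slopes, its underside about 122 mm above the table, its top about 17 mm above the rim
- catches (a point): point on the tube's axis level with the undersides of its two spring catches, 116 mm above the table. They face each other at +x and -x, sloping on top, flat below, 23 mm free between them. A cartridge pushed down from above (up to about 12 N) passes them; they spring out over its top and keep it in
- follower (a joint): depth in m of the sprung plate under the pack: 0 at its top stop, 0.051 bottomed out; the spring pushes up with 3 N at the top, 9.6 N at the bottom. With both cartridges in and bottomed out the upper one's top is 104 mm above the table (41 mm below the rim); let go, it rises 12 mm until it meets the catches (depth 0.039)
- old_cartridge: a cartridge of the same size that is already in the column, standing on the sprung plate under the catches. It stays in and is pushed down by the new one. Origin at the centre of its underside
- rod: the packing rod, 120 mm long, 140 g, standing upright in its stand: steel shank 14 mm diameter from the tip to 52 mm, then a collar 30 mm diameter from 52 to 60 mm, then a black round handle 22 mm diameter from 60 to 120 mm. Grip the handle just above the collar, which then takes the push. Origin at the centre of the tip, z up along the rod
- rod_stand: the rod's stand, fixed to the table: black block 90 x 70 mm, 50 mm high, with one round hole 21 mm in diameter and 40 mm deep in the middle of its top. Origin at the centre of its underside; the rod's tip rests on the hole's floor, 10 mm above the table
- wide_cartridge: plain aluminium cylinder like the cartridge but too big for the tube: 48 mm diameter, 50 mm tall. Not needed. Origin at the centre of its underside
- cap: small aluminium cap, 28 mm diameter, 22 mm tall with a tapered top. Not needed. Origin at the centre of its underside
- gas_can: white gas can, 66 mm diameter, 200 mm tall. Not needed
- detector: grey handheld detector lying flat, 150 mm long, 62 mm wide, 36 mm high, with a short round nose. Not needed
- screwdriver: screwdriver lying on the table. Not needed
- hood: small black rounded box, 70 x 45 x 28 mm. Not needed
There are look-alikes about, which are no part of the job. What is shaped like the column but yellow is not meant.

How it is judged:
On the way, in this order (a step that is already met when the one before it is completed fails the run):
1. the cartridge stands upright in the mouth of the column (horizontal distance between cartridge and column below 0.004 m and angle between cartridge's own z axis and vertical below 0.12 rad and z of cartridge in the frame of column between 0.11 and 0.13 m), for 0.2 s.
2. the rod presses the pack down firmly (over 10 N) with the sprung plate bottomed out (horizontal distance between cartridge and column below 0.004 m and angle between cartridge's own z axis and vertical below 0.12 rad and value of joint follower above 0.049 m and contact force between rod and cartridge above 10 N), for 0.1 s.
3. the spring has brought the pack back up under the catches (horizontal distance between cartridge and column below 0.004 m and angle between cartridge's own z axis and vertical below 0.12 rad and z of cartridge in the frame of column between 0.07 and 0.079 m and value of joint follower between 0.034 and 0.0425 m), for 0.2 s.
At the end, for the whole second after the job is handed in: Cartridge at rest under the catches: underside 70-79 mm above the column's foot, within 4 mm of the axis and 0.12 rad of upright, sprung plate 34-42.5 mm deep. Rod at rest in its stand: tip within 8 mm of the hole's axis and less than 6 mm above its floor, within 0.2 rad of upright (all of step 3 and linear speed of each of cartridge, rod below 0.02 m/s and horizontal distance between rod and rod_stand below 0.008 m and z of rod in the frame of rod_stand below 0.016 m and angle between rod's own z axis and vertical below 0.2 rad); the robot touches nothing.
It fails at once if the sprung plate snaps back up faster than 0.15 m/s (velocity of joint follower below -0.15 m/s).
It fails at once if a bystander is moved by more than 30 mm (distance of any of wide_cartridge, cap, gas_can, detector, screwdriver, hood from where it was at the start of the episode above 0.03 m).
It also fails if it takes over 67 s, if anything falls off the work surface, if the arm or the gripper's body presses on something with over 40 N, if the wrist force passes 120 N, or if a joint passes its speed limit or range.

### The arm

A 6-joint arm with a two-finger parallel gripper is mounted at the origin on the work surface. World frame = base frame: x ahead of the robot, y to its left, z up, the work surface at z = 0. Lengths are in m, angles in rad, forces in N, time in s.
With the tool pointing down it reaches from about 0.375 to 0.9 m from the base axis. Payload 3.1 kg.
Tool frame: the origin (TCP) lies midway between the tips of the shut fingers; the grasp point (between the pads) lies manip.hold_point_z behind it (manip.hold_point_z is the distance from the TCP to the grasp point, in m); z points along the fingers, y is the direction in which the jaws open and shut (so a half turn about z gives the same grasp; the last joint's range is limited). The gripper opens to 85 mm and grips with 20 to 120 N. Pads are 22 mm wide; open, the fingers measure 114 mm over their backs; the gripper's body (76 mm by 85 mm) begins 54 mm behind the grasp point. The pads swing forward as they close: fully open they stand 13 mm farther back than shut.
Start: joints at [0.953, 0.527, 1.433, -0, 1.181, -0.178], TCP at [0.266, 0.566, 0.231] pointing down, gripper open.
Joint ranges: [-3.08, 3.08], [-0.75, 2.2], [0.22, 2.44], [-1.43, 4.57], [0, 2.65], [-2.85, 2.85]. Speed limits (rad/s): [2.79, 2.79, 3.14, 3.14, 3.14, 3.14].

### API

Orientations are given as a unit quaternion [x, y, z, w].
In Python, from station import manip, snapshot, workorder, models gives the robot as it stands.
- The arm moves only by the tool jog_arm, never from a script. Its argument "commands" is a list of rows, each a list of 5 numbers: the opening in per cent of the stroke, from 0 (shut) to 100 (fully open), then the shift along the world's x, y, z in cm, then the turn about the world's z in rad. A call has 1 to 8 rows; each row shifts and turns the pose as measured when the row begins; what a row does not reach is not made up. A row lasts 1/12 s, in which the tool goes at most 41.7 mm and 7.16 degrees, less where a joint would pass 70% of its speed; a pose out of reach is approached as far as the arm can. A call with a gripper value outside its range is refused whole. The fingers move at their own pace and stop on an object; "squeeze" is the grip in N (left out, the last holds). Time passes only in rows, so rows that do not move let the fingers close. It gives the time, the measured TCP pose, the force and the opening at its end, in the units of the state.
- manip.sense(): the state, without advancing time (a new reading comes with each control period).
- snapshot(name): name is "scene" or "side" or "wrist"; returns a dict with "image" (384x512x3 uint8, red, green, blue), "intrinsics" (3x3 intrinsics, pixels), "extrinsics" (4x4, takes a point from camera to world coordinates); the wrist camera has in their place "hand_eye" (4x4, takes a point from camera to tool coordinates, whose origin is the TCP and whose axes are the flange's). Camera axes: x right, y down, z forward; pixel columns grow to the right and rows downward; lengths in m; the calibration is good to about 2 mm. A picture is of the moment at which its call begins: read the wrist's pose just before it. There is no depth.
- workorder.sign_off(): hands the job in, once; it reports no verdict.
Trained networks look in a picture, given as the dict that the camera call returned (one of the last four; its "shot" number tells which), for a name from the list of things; names that differ only in an ending like _2 or _b are one class to them, and where a whole thing is asked for, a point or a joint stands for the part that bears it (a point fixed in the world has none). Each returns a list of dicts, best first, with "score" (0 to 1); they miss things now and then, are a little off and sometimes report something else, mostly with a low value. They report only what shows in the picture. A call takes as long as a camera call. They do not tell look-alikes from the thing itself.
- models.find_in(picture, name): "centre" ([x, y, z] in m, in world coordinates, good to about 4 mm: the middle of the surface that is visible of it).
- models.pinpoint(picture, name): "centre" ([x, y, z] in m, in world coordinates, good to about 4 mm: a listed point, or the origin of a listed thing).
The state is a dict: "t": time; "q": joint angles; "qd": joint speeds; "tau": joint torques, N m; "tcp_pos": TCP position; "tool_rot": TCP orientation; "force": force on the tool from outside, world axes, zero at the start; "ft_torque": the same for the moment, N m; "finger_gap": opening from 0.0 (shut) to 1.0 (fully open).
Only numpy, scipy, OpenCV 4.12 (cv2) and the standard library are available. Lean on these libraries where they do the work, as an engineer would, in place of code of your own. Each camera call takes 0.05 s, during which the arm holds its last target. There are 200 camera calls.

## Working session

There is one attempt and no reset: what is moved stays moved. The work goes in short steps, Python scripts to look and compute and a tool call to move; the robot and the scene stay as the last step left them, time stands still between calls to the robot, and variables do not carry over. Pictures are saved under pics/ and viewed, about 8 in all and at most 12, crops included, and the job is handed in when it is done.

Besides the shell and the picture viewer there is one more tool, called after "Emit:" by a JSON object that holds its "api" and its "payload". jog_arm: Moves the arm, as the interface text tells. Its arguments: {"type":"object","properties":{"commands":{"type":"array","items":{"type":"array","items":{"type":"number"}}},"squeeze":{"type":"number"}},"required":["commands"]}

```bash
mkdir -p pics
cat > h.py <<'E'
from station import manip, snapshot, workorder, models
import numpy as np, cv2
def save(p,n): cv2.imwrite('pics/'+n+'.png',cv2.cvtColor(p['image'],cv2.COLOR_RGB2BGR))
def proj(p,X):
    E=np.linalg.inv(np.array(p['extrinsics']));c=E[:3,:3]@np.array(X)+E[:3,3];u=np.array(p['intrinsics'])@c;return (u[:2]/u[2]).round().astype(int).tolist()
def ray(p,u,v,z):
    E=np.array(p['extrinsics']);d=E[:3,:3]@np.linalg.inv(p['intrinsics'])@[u,v,1];o=E[:3,3];return o+d*(z-o[2])/d[2]
E
python3 - <<'E'
from h import *
print(manip.hold_point_z, manip.sense())
ims=[]
for c in ['scene','side']:
    p=snapshot(c);ims.append(p['image']);save(p,c+'0')
    for n in ['cartridge','column','mouth','rod','rod_stand','wide_cartridge','cap','gas_can','detector','screwdriver','hood']:
        for r in models.pinpoint(p,n)[:4]: print(c,n,np.round(r['centre'],3),round(r['score'],2),proj(p,r['centre']))
E
```

```text
0.0187 {'t': 0.0, 'q': array([ 9.52483485e-01,  5.28453301e-01,  1.43389010e+00,  2.28252487e-05,
        1.18145183e+00, -1.78507815e-01]), 'qd': array([ 0.00012534, -0.00035702,  0.00018777, -0.00222087,  0.00045772,
        0.00072226]), 'tau': array([ 7.27804963e-04, -4.42342329e+01, -1.78025579e+01, -3.56753608e-04,
        8.53006291e-03, -3.13714793e-05]), 'tcp_pos': array([0.26564803, 0.56493619, 0.23034544]), 'tool_rot': array([ 2.18138591e-01,  9.75917180e-01, -1.01094129e-03, -4.36976581e-04]), 'force': array([ 0.27607815, -0.20865413,  0.03818993]), 'ft_torque': array([-0.01560661,  0.02037792,  0.00146307]), 'finger_gap': 1.0028655500114914}
scene cartridge [ 0.458  0.256 -0.001] 0.56 [322, 257]
scene column [0.528 0.042 0.003] 0.95 [267, 220]
scene column [ 0.362 -0.134 -0.001] 0.93 [285, 181]
scene mouth [0.534 0.038 0.145] 0.73 [267, 184]
scene rod [ 0.478 -0.326  0.01 ] 0.61 [235, 161]
scene rod [ 0.744 -0.158  0.001] 0.52 [184, 204]
scene rod [0.535 0.042 0.146] 0.26 [267, 184]
scene rod_stand [ 0.483 -0.325  0.003] 0.59 [234, 163]
scene wide_cartridge [ 0.596  0.21
[... 354 characters left out ...]
462  0.254 -0.002] 0.4 [197, 185]
side column [0.533 0.037 0.004] 0.87 [247, 210]
side column [ 0.365 -0.14   0.002] 0.72 [235, 267]
side mouth [ 0.366 -0.139  0.145] 0.79 [233, 234]
side mouth [0.535 0.04  0.143] 0.73 [247, 177]
side rod [ 0.479 -0.323  0.007] 0.5 [304, 290]
side rod_stand [ 0.476 -0.327  0.001] 0.75 [304, 292]
side wide_cartridge [ 0.595  0.218 -0.001] 0.54 [233, 176]
side cap [0.53  0.358 0.002] 0.54 [198, 163]
side gas_can [ 0.667 -0.387  0.001] 0.76 [368, 275]
side detector [ 0.743 -0.153 -0.003] 0.74 [333, 219]
side screwdriver [ 0.323 -0.433  0.001] 0.73 [285, 349]
side screwdriver [ 0.665 -0.387  0.005] 0.48 [368, 274]
side hood [ 0.663  0.399 -0.003] 0.72 [223, 146]
```

View pics/scene0.png

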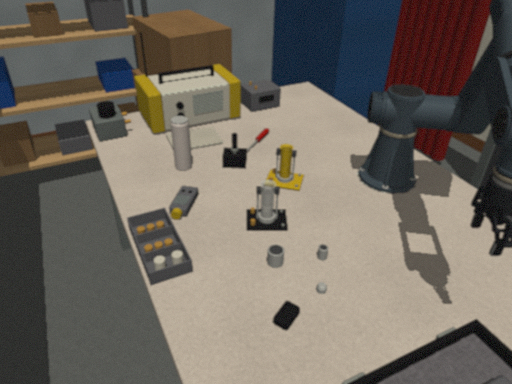

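View pics/side0.png

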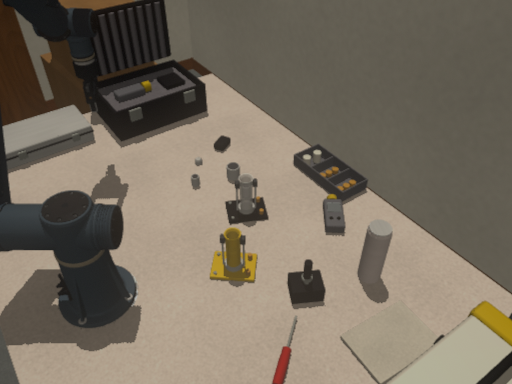

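Candidates in the scene image are the wide cartridge (275,257), the cartridge (322,252) and the cap (321,287). The one at (322,252) is of middle width. The column with the black base is at (267,205). The yellow one at (285,170) is the decoy. The rod in its stand is at (235,155). I'll check the cartridge in an enlarged crop while moving closer.

Emit:
{"api": "jog_arm", "payload": {"commands": [[100,2.0,-3.2,-0.5,0],[100,2.0,-3.2,-0.5,0],[100,2.0,-3.2,-0.5,0],[100,2.0,-3.2,-0.5,0],[100,2.0,-3.2,-0.5,0],[100,2.0,-3.2,-0.5,0],[100,2.0,-3.2,-0.5,0],[100,2.0,-3.2,-0.5,0]]}}

```text
t: 1.87
tcp_pos: [0.4275, 0.3082, 0.1925]
tool_rot: [0.21, 0.978, 0.006, 0.002]
force: [0.1, 0.5, 0.1]
finger_gap: 1.0
```

```bash
cat >> h.py <<'E'
from scipy.spatial.transform import Rotation as R
def wrist():
    s=manip.sense();p=snapshot('wrist');T=np.eye(4);T[:3,:3]=R.from_quat(s['tool_rot']).as_matrix();T[:3,3]=s['tcp_pos']
    p['extrinsics']=T@np.array(p['hand_eye']);return s,p
E
python3 - <<'E'
from h import *
s,p=wrist();print(s['tcp_pos'],s['t'])
a=cv2.resize(p['image'],(512,384))
q=snapshot('scene');b=cv2.resize(q['image'][180:320,235:375],(384,384),interpolation=cv2.INTER_CUBIC)
save({'image':np.hstack([a[:,:416],b])},'w1')
for n in ['cartridge','wide_cartridge','cap','mouth']:
    for r in models.pinpoint(p,n)[:3]: print(n,np.round(r['centre'],4),round(r['score'],2),proj(p,r['centre']))
E
```

```text
[0.42753913 0.30822903 0.19253992] 1.8667
cartridge [ 0.4653  0.2575 -0.002 ] 0.96 [229, 211]
wide_cartridge [0.5918 0.2162 0.0007] 0.68 [242, 296]
cap [0.5324 0.3587 0.0038] 0.84 [321, 226]
mouth [0.5291 0.0388 0.0025] 0.56 [112, 307]
```

View pics/w1.png

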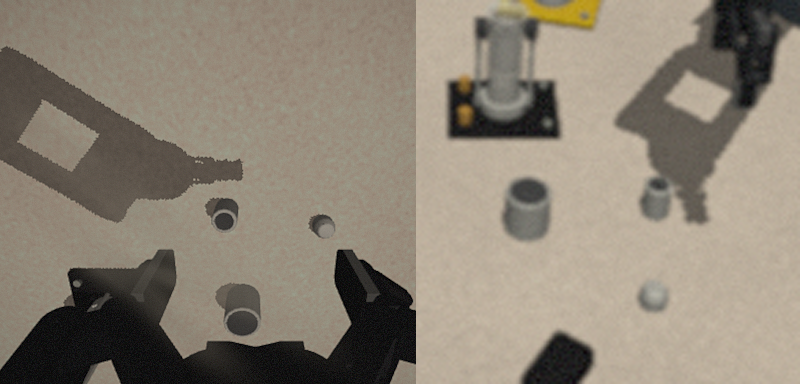

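The left view shows the cartridge's rim at (224,221), with the cap at (322,227) and the wide one at (242,310). In the right crop, the middle-width piece at (656,198) is the cartridge.

Run:
```python
from h import *
s,p=wrist();print(ray(p,224.5,220.5,0.04),s['tcp_pos'])
g=cv2.resize(p['image'][180:250,190:260],(560,560),interpolation=cv2.INTER_CUBIC)
save({'image':g},'w2')
```

```text
[0.45796441 0.26019344 0.04      ] [0.4263472  0.3104604  0.19265701]
```

View pics/w2.png

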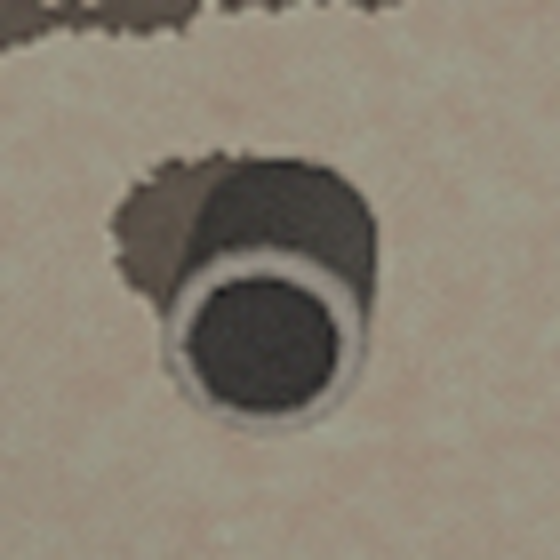

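Run:
```python
from h import *
s,p=wrist();print(ray(p,223.1,222.3,0.04),s['tcp_pos'])
```

```text
[0.45915009 0.25808963 0.04      ] [0.42608828 0.31081288 0.1926914 ]
```

Emit:
{"api": "jog_arm", "payload": {"commands": [[100,1.1,-1.7,-2.5,0],[100,1.1,-1.7,-2.5,0],[100,1.1,-1.7,-2.5,0],[100,0,0,-2.5,0],[100,0,0,0,0],[100,0,0,0,0]]}}

```text
t: 2.77
tcp_pos: [0.4591, 0.2683, 0.0932]
tool_rot: [0.201, 0.98, 0.01, 0.007]
force: [0.3, 0.0, 0.3]
finger_gap: 1.003
```

Emit:
{"api": "jog_arm", "payload": {"commands": [[100,0,-0.5,-2.5,0],[100,0,-0.5,-2.5,0],[100,0,0,-1.5,0],[100,0,0,0,0],[100,0,0,0,0]]}}

```text
t: 3.18
tcp_pos: [0.4617, 0.2655, 0.0335]
tool_rot: [0.195, 0.981, 0.014, 0.013]
force: [-0.4, 1.0, -0.5]
finger_gap: 1.0
```

Emit:
{"api": "jog_arm", "payload": {"commands": [[100,-0.1,-0.4,-0.5,0],[100,-0.1,-0.4,-0.5,0],[100,-0.1,-0.4,-0.5,0]]}}

```text
t: 3.43
tcp_pos: [0.4615, 0.2563, 0.0227]
tool_rot: [0.193, 0.981, 0.016, 0.017]
force: [-0.9, 0.4, 0.6]
finger_gap: 1.0
```

```bash
cat >> h.py <<'E'
def st():
    s=manip.sense();z=R.from_quat(s['tool_rot']).as_matrix();print(round(s['t'],2),s['tcp_pos'].round(4),'z',z[:,2].round(3),'y',z[:,1].round(3),'F',s['force'].round(1),'gap',round(s['finger_gap'],3),'q',s['q'].round(2))
E
python3 - <<'E'
from h import *
st();s,p=wrist();save(p,'w3');st()
E
```

```text
3.43 [0.4615 0.2563 0.0227] z [ 0.04   0.025 -0.999] y [0.378 0.925 0.038] F [-0.9  0.4  0.6] gap 1.0 q [ 0.29  0.73  1.86  0.03  0.51 -0.92]
3.48 [0.4605 0.2553 0.0218] z [ 0.038  0.024 -0.999] y [0.379 0.925 0.037] F [-1.  -0.7 -0.3] gap 0.999 q [ 0.29  0.73  1.86  0.03  0.51 -0.92]
```

View pics/w3.png

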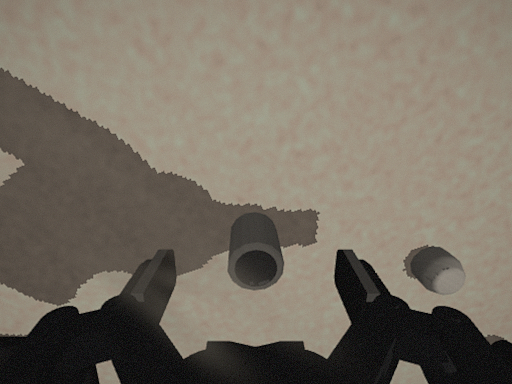

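The cartridge's top ring at (256,268) sits midway between the pads at (165,265) and (345,265), so I'll close on it.

Emit:
{"api": "jog_arm", "payload": {"commands": [[100,-0.2,0.1,-0.4,0],[20,0,0,0,0],[20,0,0,0,0],[20,0,0,0,0],[20,0,0,0,0],[20,0,0,0,0],[20,0,0,0,0]], "squeeze": 40}}

```text
t: 4.07
tcp_pos: [0.4586, 0.2556, 0.0183]
tool_rot: [0.194, 0.981, 0.016, 0.016]
force: [0.6, 0.9, 0.1]
finger_gap: 0.336
```

Run:
```python
from h import *
st()
```

```text
4.07 [0.4586 0.2556 0.0183] z [ 0.038  0.024 -0.999] y [0.38  0.924 0.037] F [0.6 0.9 0.1] gap 0.336 q [ 0.29  0.74  1.86  0.03  0.5  -0.91]
```

Gripped: the gap is about 29 mm. Next I lift and carry it to the column.

Emit:
{"api": "jog_arm", "payload": {"commands": [[20,0,0,2.5,0],[20,0,0,3,0],[20,0,0,3,0],[20,0,0,3,0],[20,0,0,3,0],[20,0,0,2.5,0],[20,0.5,-1.5,1,0],[20,0.8,-2.5,0.5,0]]}}

```text
t: 4.73
tcp_pos: [0.4664, 0.2169, 0.2086]
tool_rot: [0.192, 0.981, 0.014, 0.012]
force: [0.5, -0.5, -0.3]
finger_gap: 0.335
```

Emit:
{"api": "jog_arm", "payload": {"commands": [[20,1,-3,0,0],[20,1,-3,0,0],[20,1,-3,0,0],[20,0.8,-2.5,0,0],[20,0.5,-1.5,0,0],[20,0.2,-0.5,0,0]]}}

```text
t: 5.23
tcp_pos: [0.5144, 0.0748, 0.2126]
tool_rot: [0.19, 0.981, 0.015, 0.017]
force: [-0.5, 0.9, 0.1]
finger_gap: 0.335
```

Run:
```python
from h import *
st();s,p=wrist();save(p,'w4');st()
for c in ['mouth','cartridge']:
  for r in models.pinpoint(p,c)[:3]: print(c,np.round(r['centre'],4),round(r['score'],2),proj(p,r['centre']))
```

```text
5.23 [0.5144 0.0748 0.2126] z [ 0.039  0.024 -0.999] y [0.373 0.927 0.037] F [-0.5  0.9  0.1] gap 0.335 q [-0.09  0.4   1.75  0.03  0.96 -1.29]
5.28 [0.5147 0.0747 0.2126] z [ 0.04   0.023 -0.999] y [0.374 0.927 0.036] F [ 0.7 -0.5 -0. ] gap 0.335 q [-0.09  0.4   1.74  0.03  0.96 -1.29]
mouth [0.5291 0.0368 0.1436] 0.63 [216, 237]
mouth [ 0.7391 -0.1537  0.0012] 0.35 [172, 338]
cartridge [0.5207 0.0738 0.1952] 0.7 [256, 246]
```

View pics/w4.png

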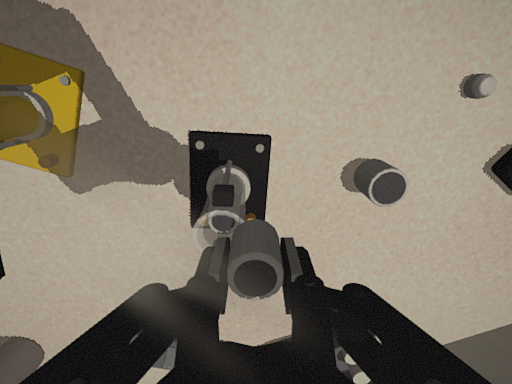

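The wrist view shows the mouth's rim near (222,228) and the held cartridge at (256,255). I'll move above the mouth, then check the alignment in both fixed cameras.

Emit:
{"api": "jog_arm", "payload": {"commands": [[20,0.5,-1.0,-0.5,0],[20,0.5,-1.2,-0.5,0],[20,0.5,-1.0,-0.5,0],[20,0.1,-0.2,0,0]]}}

```text
t: 5.72
tcp_pos: [0.5284, 0.045, 0.1956]
tool_rot: [0.186, 0.982, 0.016, 0.015]
force: [0.2, -0.7, -0.4]
finger_gap: 0.335
```

Run:
```python
from h import *
st();ims=[]
for c,b in [('scene',(237,130,297,230)),('side',(217,120,277,220))]:
    p=snapshot(c);x0,y0,x1,y1=b;ims.append(cv2.resize(p['image'][y0:y1,x0:x1],(360,600),interpolation=cv2.INTER_CUBIC))
    for n in ['cartridge','mouth','column']:
        for r in models.pinpoint(p,n)[:2]: print(c,n,np.round(r['centre'],4),round(r['score'],2),proj(p,r['centre']))
    s=manip.sense();print('tcp',proj(p,s['tcp_pos']),[ (k,proj(p,k)) for k in [(.532,.039,.145),(.532,.039,.0)]])
save({'image':np.hstack(ims)},'a1');st()
```

```text
5.72 [0.5284 0.045  0.1956] z [ 0.036  0.026 -0.999] y [0.365 0.93  0.037] F [ 0.2 -0.7 -0.4] gap 0.335 q [-0.14  0.44  1.73  0.04  0.94 -1.36]
scene cartridge [0.5269 0.0424 0.1765] 0.55 [270, 175]
scene mouth [ 0.369  -0.1384  0.1467] 0.77 [285, 146]
scene mouth [0.5338 0.0414 0.145 ] 0.68 [267, 184]
scene column [ 0.4811 -0.3252  0.0022] 0.22 [234, 163]
tcp [270, 170] [((0.532, 0.039, 0.145), [267, 184]), ((0.532, 0.039, 0.0), [266, 221])]
side cartridge [0.5341 0.0447 0.1785] 0.51 [246, 168]
side cartridge [ 0.6644 -0.3891  0.0017] 0.28 [368, 276]
side mouth [0.5331 0.0418 0.1456] 0.81 [246, 177]
side mouth [ 0.3673 -0.1389  0.1436] 0.77 [234, 234]
side column [ 0.3666 -0.1423  0.0038] 0.98 [235, 267]
side column [0.532  0.0364 0.0048] 0.73 [247, 210]
tcp [244, 164] [((0.532, 0.039, 0.145), [246, 177]), ((0.532, 0.039, 0.0), [247, 211])]
6.12 [0.5278 0.0465 0.1971] z [ 0.037  0.027 -0.999] y [0.364 0.93  0.038] F [ 0.  -0.9 -1. ] gap 0.336 q [-0.14  0.43  1.74  0.04  0.94 -1.36]
```

View pics/a1.png

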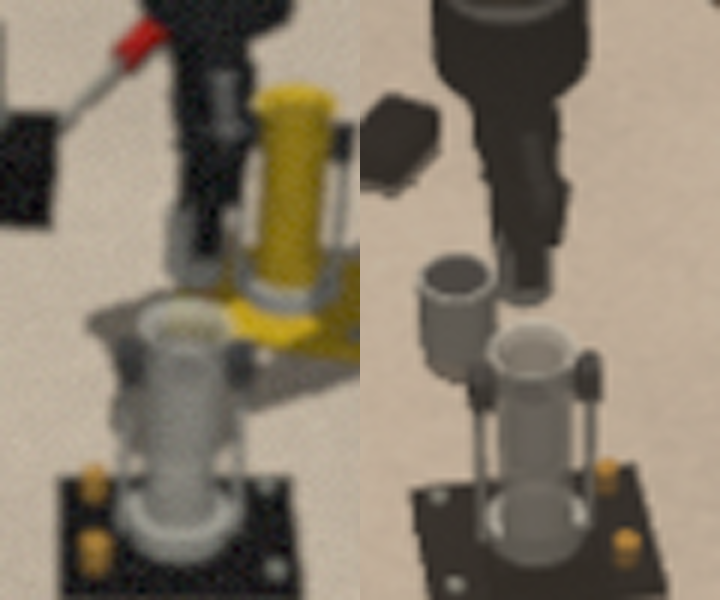

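The mouth's rim centre is at crop (184,322) in scene and (533,350) in side. The cartridge underside is at about (193,262) and (525,292).

Run:
```python
from h import *
P=[snapshot('scene'),snapshot('side')]
def tri(uv):
    A=np.zeros((3,3));b=np.zeros(3)
    for p,(u,v) in zip(P,uv):
        E=np.array(p['extrinsics']);d=E[:3,:3]@np.linalg.inv(p['intrinsics'])@[u,v,1];d/=np.linalg.norm(d);M=np.eye(3)-np.outer(d,d);A+=M;b+=M@E[:3,3]
    return np.linalg.solve(A,b).round(4)
m=[(267.7-.5,183.7-.5),(245.8-.5,178.3-.5)];c=[(268.7,173.2),(244,168.2)]
print('mouth',tri(m),[ray(p,*x,.145).round(4) for p,x in zip(P,m)])
print('cart',tri(c),[ray(p,*x,.1775).round(4) for p,x in zip(P,c)])
st()
```

```text
mouth [0.5298 0.038  0.1457] [array([0.5311, 0.0358, 0.145 ]), array([0.5284, 0.0397, 0.145 ])]
cart [0.5277 0.041  0.1832] [array([0.5252, 0.0319, 0.1775]), array([0.5297, 0.048 , 0.1775])]
6.22 [0.5278 0.0464 0.1971] z [ 0.037  0.026 -0.999] y [0.364 0.93  0.038] F [-0.8 -0.1 -0.4] gap 0.341 q [-0.14  0.43  1.74  0.04  0.94 -1.36]
```

Emit:
{"api": "jog_arm", "payload": {"commands": [[20,0.1,-0.3,-0.5,0],[20,0.1,-0.3,-0.8,0],[20,0.1,-0.2,-0.8,0],[20,0,0,-0.3,0]]}}

```text
t: 6.55
tcp_pos: [0.5317, 0.038, 0.1722]
tool_rot: [0.185, 0.982, 0.016, 0.017]
force: [0.3, 0.2, -1.0]
finger_gap: 0.338
```

Run:
```python
from h import *
s,p=wrist();st();save({'image':cv2.resize(p['image'][150:330,150:350],(800,720))[:600]},'w5')
```

```text
6.6 [0.5312 0.0382 0.1718] z [ 0.039  0.026 -0.999] y [0.363 0.931 0.039] F [ 0.2 -0.5 -1.4] gap 0.335 q [-0.16  0.47  1.75  0.04  0.88 -1.38]
```

View pics/w5.png

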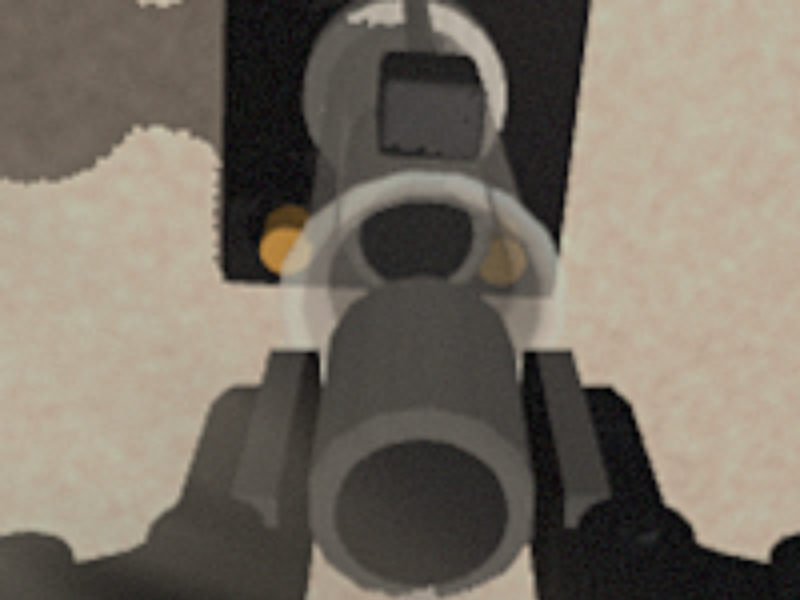

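Run:
```python
from h import *
s,p=wrist();st();print(ray(p,255.5,225,.145),ray(p,255.3,240.2,s['tcp_pos'][2]-.018))
```

```text
6.65 [0.5313 0.0383 0.1723] z [ 0.039  0.026 -0.999] y [0.363 0.931 0.039] F [0.3 0.2 0. ] gap 0.336 q [-0.16  0.47  1.75  0.04  0.88 -1.38]
[0.52780471 0.04122421 0.145     ] [0.53356731 0.03844385 0.15378458]
```

Emit:
{"api": "jog_arm", "payload": {"commands": [[20,-0.2,0.1,-0.4,0],[20,-0.1,0,-0.5,0],[20,0,0,-0.5,0],[20,0,0,-0.3,0]]}}

```text
t: 6.98
tcp_pos: [0.5284, 0.0394, 0.1542]
tool_rot: [0.185, 0.982, 0.017, 0.017]
force: [0.1, 0.1, -0.5]
finger_gap: 0.335
```

Run:
```python
from h import *
st()
```

```text
6.98 [0.5284 0.0394 0.1542] z [ 0.04   0.026 -0.999] y [0.363 0.931 0.039] F [ 0.1  0.1 -0.5] gap 0.335 q [-0.16  0.5   1.78  0.04  0.83 -1.38]
```

Emit:
{"api": "jog_arm", "payload": {"commands": [[20,0,0,-0.4,0],[20,0,0,-0.3,0],[20,0,0,-0.1,0]]}}

```text
t: 7.23
tcp_pos: [0.5286, 0.0397, 0.1454]
tool_rot: [0.185, 0.982, 0.017, 0.017]
force: [-2.0, -0.2, 12.2]
finger_gap: 0.333
```

Run:
```python
from h import *
st();p=snapshot('side');q=snapshot('scene')
f=lambda p,x0,y0:cv2.resize(p['image'][y0:y0+80,x0:x0+60],(360,480),interpolation=cv2.INTER_CUBIC)
save({'image':np.hstack([f(q,237,140),f(p,217,130)])},'a2')
```

```text
7.23 [0.5286 0.0397 0.1454] z [ 0.04   0.027 -0.999] y [0.363 0.931 0.039] F [-2.  -0.2 12.2] gap 0.333 q [-0.15  0.51  1.78  0.04  0.81 -1.38]
```

View pics/a2.png

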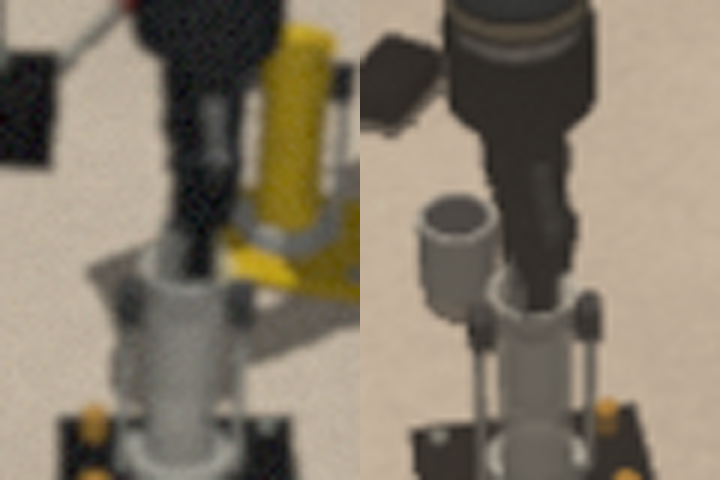

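The cartridge is in the mouth and the force says it is in contact. I'll ease up slightly and release.

Emit:
{"api": "jog_arm", "payload": {"commands": [[20,0,0,0.3,0],[60,0,0,0,0],[60,0,0,0,0],[60,0,0,0,0]]}}

```text
t: 7.67
tcp_pos: [0.5292, 0.0396, 0.1492]
tool_rot: [0.185, 0.982, 0.017, 0.018]
force: [0.2, 0.0, 0.1]
finger_gap: 0.595
```

Emit:
{"api": "jog_arm", "payload": {"commands": [[80,0,0,1,0],[100,0,0,2,0],[100,0,0,2.5,0],[100,0,0,1,0]]}}

```text
t: 8.0
tcp_pos: [0.5264, 0.0398, 0.2148]
tool_rot: [0.185, 0.982, 0.017, 0.014]
force: [-0.4, 0.3, 0.1]
finger_gap: 1.004
```

Run:
```python
from h import *
st();s,w=wrist();p=snapshot('side');q=snapshot('scene')
f=lambda p,x0,y0:cv2.resize(p['image'][y0:y0+60,x0:x0+60],(260,260),interpolation=cv2.INTER_CUBIC)
save({'image':np.vstack([np.hstack([f(q,237,155),f(p,217,145)]),cv2.resize(w['image'][120:300,130:390],(520,360))])[:600]},'a3')
for p in (w,q,p):
  for n in ['cartridge','mouth']:
    for r in models.pinpoint(p,n)[:2]: print(n,np.round(r['centre'],4),round(r['score'],2),proj(p,r['centre']))
```

```text
8.0 [0.5264 0.0398 0.2148] z [ 0.033  0.027 -0.999] y [0.364 0.931 0.038] F [-0.4  0.3  0.1] gap 1.004 q [-0.15  0.41  1.72  0.04  0.99 -1.37]
cartridge [0.5358 0.0384 0.1203] 0.96 [253, 205]
cartridge [0.5263 0.0385 0.1192] 0.67 [269, 190]
mouth [ 0.3666 -0.1387  0.1479] 0.7 [286, 146]
mouth [0.5346 0.0392 0.1467] 0.61 [267, 184]
cartridge [0.5321 0.039  0.124 ] 0.66 [246, 183]
mouth [0.5341 0.0423 0.1437] 0.82 [246, 177]
mouth [ 0.3636 -0.1387  0.1433] 0.71 [232, 234]
```

View pics/a3.png

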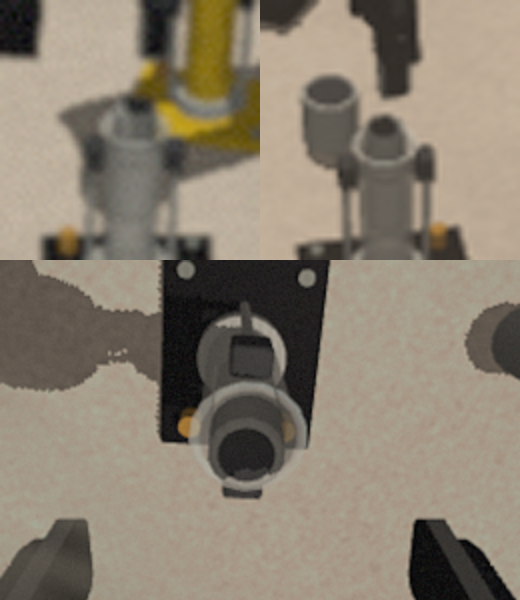

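The cartridge stands in the mouth in all three views: scene (135,110), side (383,130) and wrist (246,450). The networks put its underside at 119–124 mm. Next is the rod.

Emit:
{"api": "jog_arm", "payload": {"commands": [[100,-0.3,-2,0,0],[100,-0.5,-3.5,0,0],[100,-0.5,-3.5,0,0],[100,-0.5,-3.5,0,0],[100,-0.5,-3.5,0,0],[100,-0.5,-3.5,0,0],[100,-0.5,-3.5,0,0],[100,-0.5,-3.5,0,0]]}}

```text
t: 9.12
tcp_pos: [0.4821, -0.2269, 0.2058]
tool_rot: [0.179, 0.984, 0.019, 0.006]
force: [1.0, -0.1, 0.6]
finger_gap: 1.002
```

Emit:
{"api": "jog_arm", "payload": {"commands": [[100,-0.4,-3,0,0],[100,-0.2,-2,0,0],[100,0,-0.5,0,0]]}}

```text
t: 9.37
tcp_pos: [0.4742, -0.2913, 0.2039]
tool_rot: [0.182, 0.983, 0.018, 0.006]
force: [1.4, 0.1, 0.5]
finger_gap: 1.0
```

Run:
```python
from h import *
st();s,w=wrist();save(w,'w6');st()
for n in ['rod','rod_stand']:
    for r in models.pinpoint(w,n)[:2]: print(n,np.round(r['centre'],4),round(r['score'],2),proj(w,r['centre']))
```

```text
9.37 [ 0.4742 -0.2913  0.2039] z [ 0.018  0.034 -0.999] y [0.358 0.933 0.038] F [1.4 0.1 0.5] gap 1.0 q [-0.77  0.47  1.63  0.04  1.05 -2.  ]
9.42 [ 0.4744 -0.2909  0.2037] z [ 0.018  0.034 -0.999] y [0.358 0.933 0.038] F [ 0.3 -0.7 -0.1] gap 1.002 q [-0.77  0.47  1.63  0.04  1.05 -2.  ]
rod [ 0.4803 -0.3272  0.0121] 0.96 [223, 184]
rod_stand [ 4.817e-01 -3.272e-01  4.000e-04] 0.86 [225, 182]
```

View pics/w6.png

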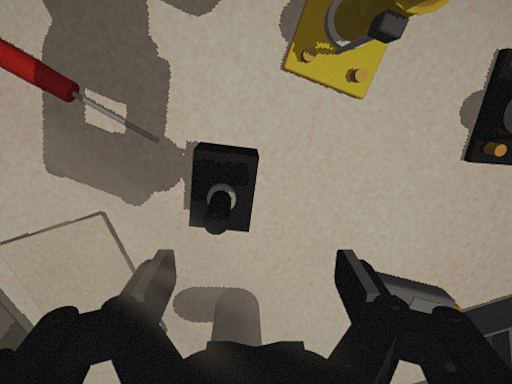

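The wrist view shows the rod's handle top near (216,222), standing in its stand at (223,190). The gas can at (238,315) is clear of the way down.

Run:
```python
from h import *
s,w=wrist();print(ray(w,216,223,.13),ray(w,222,197,.07))
```

```text
[ 0.47790775 -0.31980889  0.13      ] [ 0.4769481  -0.31841285  0.07      ]
```

Emit:
{"api": "jog_arm", "payload": {"commands": [[100,0.1,-1,-0.5,0],[100,0.1,-1,-1,0],[100,0.1,-0.9,-2,0],[100,0,-0.2,-2.5,0],[100,0,0,-2.5,0],[100,0,0,-2,0],[100,0,0,-0.5,0]]}}

```text
t: 10.15
tcp_pos: [0.4813, -0.3141, 0.0893]
tool_rot: [0.174, 0.985, 0.018, 0.007]
force: [-0.2, 0.9, 0.2]
finger_gap: 1.002
```

Run:
```python
from h import *
st();s,w=wrist();st();save(w,'w7')
for n in ['rod','rod_stand']:
    for r in models.pinpoint(w,n)[:2]: print(n,np.round(r['centre'],4),round(r['score'],2),proj(w,r['centre']))
```

```text
10.15 [ 0.4813 -0.3141  0.0893] z [ 0.021  0.034 -0.999] y [0.342 0.939 0.039] F [-0.2  0.9  0.2] gap 1.002 q [-0.79  0.66  1.67  0.05  0.82 -2.05]
10.2 [ 0.4812 -0.3139  0.0893] z [ 0.02   0.034 -0.999] y [0.342 0.939 0.039] F [ 0.1  0.6 -0.6] gap 1.0 q [-0.79  0.66  1.67  0.05  0.82 -2.05]
rod [ 0.4809 -0.3262  0.0141] 0.6 [237, 209]
rod_stand [ 0.4814 -0.3263  0.0043] 0.74 [238, 205]
```

Emit:
{"api": "jog_arm", "payload": {"commands": [[100,-0.1,-0.4,-0.4,0],[100,-0.1,-0.4,-0.4,0],[100,0,-0.2,-0.4,0],[100,0,0,-0.1,0]]}}

```text
t: 10.63
tcp_pos: [0.4835, -0.3287, 0.0831]
tool_rot: [0.173, 0.985, 0.014, 0.013]
force: [-0.5, -0.4, 0.2]
finger_gap: 1.003
```

Run:
```python
from h import *
st();s,w=wrist();st();save(w,'w7')
```

```text
10.63 [ 0.4835 -0.3287  0.0831] z [ 0.031  0.023 -0.999] y [0.341 0.94  0.032] F [-0.5 -0.4  0.2] gap 1.003 q [-0.81  0.67  1.66  0.05  0.8  -2.07]
10.68 [ 0.4835 -0.3286  0.0832] z [ 0.031  0.023 -0.999] y [0.341 0.94  0.032] F [-0.7  0.  -0.1] gap 0.999 q [-0.81  0.67  1.66  0.05  0.8  -2.07]
```

View pics/w7.png

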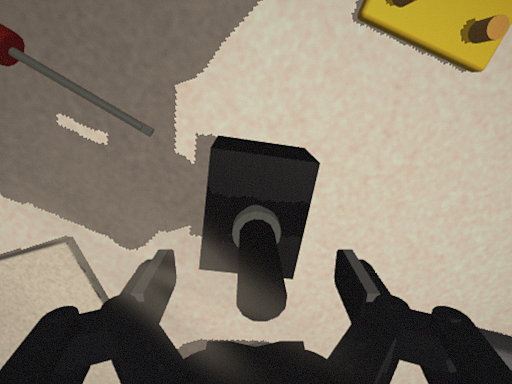

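The handle is between the pads: the collar is at (257,230) and the top at (261,297). I'll check the depth along the pads.

Run:
```python
from h import *
s,w=wrist();st();print(ray(w,261,297,.13),ray(w,257,233,.07))
```

```text
10.73 [ 0.4834 -0.3283  0.0832] z [ 0.031  0.023 -0.999] y [0.341 0.94  0.032] F [-0.6  0.2  0.5] gap 0.999 q [-0.81  0.67  1.66  0.05  0.8  -2.07]
[ 0.47583907 -0.32461957  0.13      ] [ 0.47869602 -0.32485666  0.07      ]
```

Emit:
{"api": "jog_arm", "payload": {"commands": [[100,-0.3,0.2,-0.4,0],[100,-0.2,0.1,-0.4,0],[100,-0.1,0,-0.2,0]]}}

```text
t: 10.98
tcp_pos: [0.4775, -0.3255, 0.0737]
tool_rot: [0.173, 0.985, 0.013, 0.014]
force: [-0.4, 0.2, -0.7]
finger_gap: 0.995
```

Run:
```python
from h import *
s,w=wrist();st()
```

```text
11.03 [ 0.4771 -0.3252  0.0733] z [ 0.032  0.022 -0.999] y [0.341 0.94  0.032] F [-0.8  0.2  0. ] gap 0.999 q [-0.81  0.68  1.69  0.06  0.77 -2.07]
```

Emit:
{"api": "jog_arm", "payload": {"commands": [[10,0,0,0,0],[10,0,0,0,0],[10,0,0,0,0],[10,0,0,0,0],[10,0,0,0,0],[10,0,0,0,0],[10,0,0,0,0],[10,0,0,0,0]], "squeeze": 80}}

```text
t: 11.7
tcp_pos: [0.477, -0.3253, 0.0732]
tool_rot: [0.173, 0.985, 0.014, 0.014]
force: [-0.8, -0.3, 0.6]
finger_gap: 0.238
```

Run:
```python
from h import *
st();print(manip.sense()['ft_torque'])
```

```text
11.7 [ 0.477  -0.3253  0.0732] z [ 0.031  0.022 -0.999] y [0.34  0.94  0.031] F [-0.8 -0.3  0.6] gap 0.238 q [-0.81  0.68  1.69  0.05  0.77 -2.07]
[-0.08226687  0.02325939 -0.00243597]
```

Emit:
{"api": "jog_arm", "payload": {"commands": [[10,0,0,1,0],[10,0,0,2,0],[10,0,0,3,0],[10,0,0,3,0],[10,0,0,3,0],[10,0,0,3,0],[10,0,0,2,0],[10,0,0,1,0]]}}

```text
t: 12.37
tcp_pos: [0.4732, -0.3208, 0.2599]
tool_rot: [0.173, 0.985, 0.017, 0.009]
force: [0.0, -0.2, -2.2]
finger_gap: 0.234
```

Run:
```python
from h import *
st();p=snapshot('side');q=snapshot('scene')
for p in (p,q):
  for r in models.pinpoint(p,'rod')[:2]: print(np.round(r['centre'],4),round(r['score'],2))
```

```text
12.37 [ 0.4732 -0.3208  0.2599] z [ 0.024  0.031 -0.999] y [0.341 0.939 0.037] F [ 0.  -0.2 -2.2] gap 0.234 q [-0.81  0.42  1.54  0.04  1.19 -2.05]
[ 0.475  -0.3185  0.1921] 0.59
[0.5323 0.0368 0.1157] 0.46
[ 0.4757 -0.322   0.1998] 0.59
```

Emit:
{"api": "jog_arm", "payload": {"commands": [[10,0.3,2,0,0],[10,0.5,3.5,0,0],[10,0.5,3.5,0,0],[10,0.6,3.5,0,0],[10,0.6,3.5,0,0],[10,0.6,3.5,0,0],[10,0.6,3.5,0,0],[10,0.6,3.5,0,0]]}}

```text
t: 13.23
tcp_pos: [0.5068, -0.049, 0.2414]
tool_rot: [0.181, 0.983, 0.022, -0.006]
force: [0.6, 0.8, -1.6]
finger_gap: 0.236
```

Emit:
{"api": "jog_arm", "payload": {"commands": [[10,0.5,3,0,0],[10,0.4,2,0,0],[10,0.2,1,0,0],[10,0.1,0.5,0,0]]}}

```text
t: 13.57
tcp_pos: [0.5127, 0.0274, 0.2338]
tool_rot: [0.178, 0.984, 0.024, -0.016]
force: [0.2, -0.1, -1.4]
finger_gap: 0.241
```

Run:
```python
from h import *
p=snapshot('side');st();q=snapshot('scene');s,w=wrist()
for p in (p,q,w):
  for n in ['rod','cartridge','mouth']:
    for r in models.pinpoint(p,n)[:2]: print(n,np.round(r['centre'],4),round(r['score'],2))
```

```text
13.62 [0.5124 0.0278 0.2336] z [-0.023  0.053 -0.998] y [0.351 0.935 0.042] F [ 0.1  0.6 -1.9] gap 0.24 q [-0.19  0.38  1.69  0.05  1.1  -1.43]
rod [0.5117 0.0323 0.1673] 0.43
cartridge [0.5319 0.0394 0.1188] 0.59
mouth [ 0.3629 -0.1375  0.149 ] 0.83
mouth [0.5359 0.0392 0.1438] 0.63
rod [0.5128 0.0284 0.1719] 0.55
cartridge [0.5293 0.0334 0.1185] 0.62
mouth [ 0.368  -0.1369  0.1461] 0.84
mouth [0.5135 0.0264 0.1711] 0.63
rod [0.5136 0.0264 0.1733] 0.68
cartridge [0.5347 0.0407 0.1215] 0.94
```

Emit:
{"api": "jog_arm", "payload": {"commands": [[10,0.5,0.2,0.2,0],[10,0.5,0.3,0.2,0],[10,0.5,0.2,0.2,0],[10,0.3,0.1,0.1,0],[10,0.1,0.1,0.1,0]]}}

```text
t: 14.58
tcp_pos: [0.5354, 0.0339, 0.245]
tool_rot: [0.18, 0.983, 0.024, -0.012]
force: [0.8, 0.5, -1.9]
finger_gap: 0.239
```

Run:
```python
from h import *
p=snapshot('side');st();q=snapshot('scene');s,w=wrist()
for p in (p,q,w):
  for n in ['rod','cartridge']:
    for r in models.pinpoint(p,n)[:1]: print(n,np.round(r['centre'],4),round(r['score'],2))
save({'image':cv2.resize(w['image'],(512,384))},'x')
```

```text
14.63 [0.5357 0.0341 0.2452] z [-0.015  0.051 -0.999] y [0.355 0.934 0.043] F [ 0.   1.3 -0.3] gap 0.24 q [-0.17  0.4   1.63  0.05  1.14 -1.4 ]
rod [0.535  0.0366 0.1832] 0.45
cartridge [0.5285 0.0391 0.1184] 0.47
rod [0.5351 0.0347 0.1818] 0.4
cartridge [0.5286 0.0362 0.1213] 0.64
rod [0.5359 0.0354 0.1835] 0.81
cartridge [0.5357 0.0404 0.122 ] 0.88
```

Emit:
{"api": "jog_arm", "payload": {"commands": [[10,-0.2,0.1,-0.3,0],[10,-0.2,0.1,-0.3,0],[10,-0.1,0.1,-0.3,0],[10,0,0,-0.1,0]]}}

```text
t: 15.37
tcp_pos: [0.5282, 0.0367, 0.2337]
tool_rot: [0.181, 0.983, 0.024, -0.013]
force: [-1.1, -1.1, -1.6]
finger_gap: 0.237
```

Run:
```python
from h import *
p=snapshot('side');st();q=snapshot('scene');s,w=wrist()
for p in (p,q,w):
  for n in ['rod','cartridge']:
    for r in models.pinpoint(p,n)[:1]: print(n,np.round(r['centre'],4),round(r['score'],2))
```

```text
15.42 [0.5283 0.0367 0.2337] z [-0.018  0.051 -0.999] y [0.356 0.933 0.042] F [ 1.1  0.5 -1.4] gap 0.239 q [-0.17  0.4   1.66  0.05  1.11 -1.4 ]
rod [0.5277 0.0417 0.1703] 0.54
cartridge [0.5333 0.038  0.1223] 0.55
rod [0.5257 0.0389 0.1739] 0.57
cartridge [0.5272 0.0367 0.117 ] 0.47
cartridge [0.5358 0.0348 0.1224] 0.96
```

Emit:
{"api": "jog_arm", "payload": {"commands": [[10,0.2,0,-0.3,0],[10,0.1,0,-0.3,0],[10,0,0,-0.3,0]]}}

```text
t: 16.07
tcp_pos: [0.5333, 0.0363, 0.2258]
tool_rot: [0.181, 0.983, 0.024, -0.011]
force: [-1.3, -0.2, -0.8]
finger_gap: 0.237
```

Emit:
{"api": "jog_arm", "payload": {"commands": [[10,0,0,-0.3,0],[10,0,0,-0.3,0]]}}

```text
t: 16.23
tcp_pos: [0.5368, 0.0355, 0.2217]
tool_rot: [0.181, 0.983, 0.024, -0.007]
force: [-0.8, -0.1, 19.4]
finger_gap: 0.239
```

Run:
```python
from h import *
st()
```

```text
16.23 [0.5368 0.0355 0.2217] z [-0.005  0.049 -0.999] y [0.356 0.933 0.044] F [-0.8 -0.1 19.4] gap 0.239 q [-0.17  0.42  1.66  0.05  1.07 -1.4 ]
```

The contact is 19 N with x drifting outward. I'll back off, recentre and press again.

Emit:
{"api": "jog_arm", "payload": {"commands": [[10,-0.1,0.1,0.4,0],[10,-0.3,0.1,0.3,0],[10,-0.2,0,0,0]]}}

```text
t: 16.48
tcp_pos: [0.5314, 0.0374, 0.229]
tool_rot: [0.181, 0.983, 0.024, -0.006]
force: [-0.7, 0.9, -1.2]
finger_gap: 0.234
```

Run:
```python
from h import *
p=snapshot('side');st();q=snapshot('scene');s,w=wrist()
for p in (p,q,w):
  for n in ['rod','cartridge']:
    for r in models.pinpoint(p,n)[:1]: print(n,np.round(r['centre'],4),round(r['score'],2))
```

```text
16.53 [0.5308 0.0374 0.2287] z [-0.004  0.049 -0.999] y [0.356 0.933 0.044] F [-0.  -0.1 -1.2] gap 0.237 q [-0.17  0.41  1.67  0.05  1.08 -1.4 ]
rod [0.5304 0.0397 0.1628] 0.61
cartridge [0.5321 0.0391 0.1183] 0.6
rod [0.5292 0.039  0.1639] 0.65
cartridge [0.5245 0.0381 0.1187] 0.58
rod [0.5338 0.039  0.1667] 0.8
cartridge [0.5324 0.0397 0.1175] 0.79
```

Emit:
{"api": "jog_arm", "payload": {"commands": [[10,-0.1,0,-0.4,0],[10,-0.1,0,-0.4,0],[10,-0.1,0,-0.4,0]]}}

```text
t: 17.18
tcp_pos: [0.5304, 0.0372, 0.2187]
tool_rot: [0.181, 0.983, 0.024, -0.004]
force: [-2.7, 0.1, 15.7]
finger_gap: 0.241
```

Run:
```python
from h import *
st()
```

```text
17.18 [0.5304 0.0372 0.2187] z [ 0.001  0.049 -0.999] y [0.356 0.933 0.046] F [-2.7  0.1 15.7] gap 0.241 q [-0.17  0.42  1.68  0.06  1.05 -1.4 ]
```

Emit:
{"api": "jog_arm", "payload": {"commands": [[10,-0.1,0,-0.5,0],[10,-0.1,0,-0.5,0],[10,-0.1,0,-0.5,0],[10,-0.1,0,-0.5,0]]}}

```text
t: 17.52
tcp_pos: [0.53, 0.0372, 0.2032]
tool_rot: [0.181, 0.983, 0.025, 0.002]
force: [-1.2, -0.0, 6.9]
finger_gap: 0.237
```

Run:
```python
from h import *
st()
```

```text
17.52 [0.53   0.0372 0.2032] z [ 0.013  0.049 -0.999] y [0.356 0.933 0.05 ] F [-1.2 -0.   6.9] gap 0.237 q [-0.17  0.43  1.71  0.06  0.99 -1.41]
```

Emit:
{"api": "jog_arm", "payload": {"commands": [[10,-0.1,0,-0.5,0],[10,-0.1,0,-0.5,0],[10,-0.1,0,-0.5,0],[10,-0.1,0,-0.5,0]]}}

```text
t: 17.85
tcp_pos: [0.5294, 0.0374, 0.1874]
tool_rot: [0.181, 0.983, 0.026, 0.007]
force: [-1.6, 0.7, 8.6]
finger_gap: 0.235
```

Run:
```python
from h import *
st()
```

```text
17.85 [0.5294 0.0374 0.1874] z [ 0.023  0.049 -0.999] y [0.356 0.933 0.054] F [-1.6  0.7  8.6] gap 0.235 q [-0.17  0.45  1.73  0.06  0.94 -1.41]
```

Emit:
{"api": "jog_arm", "payload": {"commands": [[10,-0.1,0,-0.5,0],[10,-0.1,0,-0.5,0],[10,-0.1,0,-0.4,0],[10,-0.1,0,-0.4,0]]}}

```text
t: 18.18
tcp_pos: [0.5283, 0.0375, 0.1738]
tool_rot: [0.182, 0.983, 0.027, 0.012]
force: [-1.4, 0.1, 6.4]
finger_gap: 0.238
```

Run:
```python
from h import *
st()
```

```text
18.18 [0.5283 0.0375 0.1738] z [ 0.033  0.049 -0.998] y [0.356 0.933 0.058] F [-1.4  0.1  6.4] gap 0.238 q [-0.17  0.47  1.76  0.07  0.89 -1.42]
```

Emit:
{"api": "jog_arm", "payload": {"commands": [[10,0,0,-0.4,0],[10,0,0,-0.4,0],[10,0,0,-0.3,0]]}}

```text
t: 18.43
tcp_pos: [0.5294, 0.0376, 0.1666]
tool_rot: [0.181, 0.983, 0.028, 0.014]
force: [-5.6, -0.2, 29.0]
finger_gap: 0.242
```

Run:
```python
from h import *
st()
```

```text
18.43 [0.5294 0.0376 0.1666] z [ 0.037  0.049 -0.998] y [0.356 0.933 0.059] F [-5.6 -0.2 29. ] gap 0.242 q [-0.17  0.48  1.76  0.07  0.87 -1.42]
```

Emit:
{"api": "jog_arm", "payload": {"commands": [[10,0,0,-0.2,0],[10,0,0,-0.2,0],[10,0,0,-0.2,0]]}}

```text
t: 18.68
tcp_pos: [0.529, 0.0377, 0.1669]
tool_rot: [0.181, 0.983, 0.028, 0.015]
force: [-4.4, 0.5, 14.0]
finger_gap: 0.24
```

Run:
```python
from h import *
st()
```

```text
18.68 [0.529  0.0377 0.1669] z [ 0.039  0.049 -0.998] y [0.354 0.933 0.06 ] F [-4.4  0.5 14. ] gap 0.24 q [-0.17  0.48  1.76  0.07  0.87 -1.42]
```

Emit:
{"api": "jog_arm", "payload": {"commands": [[10,0,0,-0.3,0],[10,0,0,-0.4,0],[10,0,0,-0.4,0]]}}

```text
t: 18.93
tcp_pos: [0.5296, 0.0375, 0.1665]
tool_rot: [0.18, 0.983, 0.028, 0.017]
force: [-8.9, -0.6, 32.4]
finger_gap: 0.239
```

Run:
```python
from h import *
st()
```

```text
18.93 [0.5296 0.0375 0.1665] z [ 0.044  0.048 -0.998] y [0.352 0.934 0.06 ] F [-8.9 -0.6 32.4] gap 0.239 q [-0.17  0.48  1.77  0.07  0.86 -1.43]
```

The plate has bottomed hard at TCP z 0.1666, with 32 N. Now I ease up slowly.

Emit:
{"api": "jog_arm", "payload": {"commands": [[10,0,0,0.1,0],[10,0,0,0.1,0],[10,0,0,0.1,0],[10,0,0,0.15,0],[10,0,0,0.15,0],[10,0,0,0.15,0],[10,0,0,0.15,0],[10,0,0,0.15,0]]}}

```text
t: 19.6
tcp_pos: [0.5284, 0.0378, 0.1811]
tool_rot: [0.179, 0.983, 0.028, 0.018]
force: [0.2, -0.4, -0.8]
finger_gap: 0.238
```

Run:
```python
from h import *
st()
```

```text
19.6 [0.5284 0.0378 0.1811] z [ 0.045  0.048 -0.998] y [0.352 0.934 0.061] F [ 0.2 -0.4 -0.8] gap 0.238 q [-0.17  0.45  1.76  0.07  0.9  -1.42]
```

The force dropped to zero after about 12 mm, so the pack is on the catches. Next I raise the rod and go back to the stand.

Emit:
{"api": "jog_arm", "payload": {"commands": [[10,0,0,1,0],[10,0,0,1.5,0],[10,0,0,2,0],[10,0,0,2,0],[10,-0.1,-1,1,0],[10,-0.3,-2.5,0.2,0],[10,-0.5,-3.5,0.2,0],[10,-0.5,-3.5,0.2,0]]}}

```text
t: 20.27
tcp_pos: [0.5128, -0.0639, 0.2655]
tool_rot: [0.174, 0.984, 0.029, 0.015]
force: [-0.2, -0.1, -1.9]
finger_gap: 0.239
```

Run:
```python
from h import *
p=snapshot('side');st();q=snapshot('scene')
for p in (p,q):
  for n in ['cartridge','mouth']:
    for r in models.pinpoint(p,n)[:3]: print(n,np.round(r['centre'],4),round(r['score'],2))
```

```text
20.32 [ 0.5132 -0.0709  0.266 ] z [ 0.041  0.044 -0.998] y [0.346 0.937 0.056] F [-0.3 -4.5 -1.4] gap 0.24 q [-0.39  0.33  1.68  0.06  1.11 -1.63]
mouth [ 0.3647 -0.1389  0.1477] 0.87
mouth [0.5353 0.0427 0.1436] 0.85
mouth [ 0.3692 -0.1374  0.1424] 0.94
mouth [0.5349 0.0423 0.1476] 0.65
mouth [ 5.956e-01  2.176e-01 -5.000e-04] 0.29
```

Emit:
{"api": "jog_arm", "payload": {"commands": [[10,-0.4,-3,0.2,0],[10,-0.5,-3.5,0.2,0],[10,-0.5,-3.5,0.2,0],[10,-0.5,-3.5,0.2,0],[10,-0.5,-3.5,0.2,0],[10,-0.5,-3,0.2,0],[10,-0.3,-2,0.1,0],[10,-0.1,-1,0,0]]}}

```text
t: 21.23
tcp_pos: [0.4792, -0.2862, 0.2761]
tool_rot: [0.163, 0.986, 0.032, 0.011]
force: [0.4, 0.6, -1.9]
finger_gap: 0.236
```

Run:
```python
from h import *
p=snapshot('side');q=snapshot('scene');s,w=wrist();st()
for p in (p,q,w):
  for n in ['rod','rod_stand']:
    for r in models.pinpoint(p,n)[:2]: print(n,np.round(r['centre'],4),round(r['score'],2))
```

```text
21.38 [ 0.4791 -0.2836  0.2757] z [ 0.031  0.063 -0.998] y [0.32  0.945 0.069] F [ 0.7  1.  -1.8] gap 0.23 q [-0.77  0.39  1.55  0.07  1.23 -2.04]
rod [ 0.4798 -0.2776  0.2118] 0.52
rod [0.5354 0.037  0.1204] 0.51
rod_stand [ 0.478  -0.3285 -0.0026] 0.58
rod [ 0.4789 -0.2846  0.2137] 0.58
rod [ 0.6669 -0.3885 -0.0007] 0.39
rod_stand [ 0.4801 -0.3249  0.0022] 0.78
rod_stand [ 0.7428 -0.1553 -0.0035] 0.56
rod [ 0.4825 -0.2848  0.2165] 0.65
rod_stand [ 4.816e-01 -3.284e-01  1.000e-04] 0.66
```

Emit:
{"api": "jog_arm", "payload": {"commands": [[10,0,-1.5,-1,0],[10,0,-1.5,-2,0],[10,0,-0.7,-2.5,0],[10,0,-0.2,-2.5,0],[10,0,0,-2,0],[10,0,0,-1,0],[10,0,0,-0.3,0]]}}

```text
t: 22.27
tcp_pos: [0.4814, -0.3271, 0.1589]
tool_rot: [0.159, 0.987, 0.029, 0.014]
force: [-0.0, 0.3, -1.4]
finger_gap: 0.238
```

Run:
```python
from h import *
p=snapshot('side');q=snapshot('scene');s,w=wrist();st()
for p in (p,q,w):
  for n in ['rod','rod_stand']:
    for r in models.pinpoint(p,n)[:1]: print(n,np.round(r['centre'],4),round(r['score'],2))
```

```text
22.42 [ 0.4824 -0.3276  0.1613] z [ 0.04   0.05  -0.998] y [0.312 0.948 0.06 ] F [-0.   0.6 -0.6] gap 0.236 q [-0.82  0.56  1.61  0.08  0.98 -2.12]
rod [ 0.4844 -0.3257  0.0958] 0.64
rod_stand [ 4.782e-01 -3.276e-01  4.000e-04] 0.57
rod [ 0.4867 -0.3265  0.0941] 0.38
rod_stand [ 0.4799 -0.3243  0.0024] 0.65
rod [ 0.4873 -0.3277  0.0963] 0.63
rod_stand [ 0.4786 -0.3283  0.0039] 0.81
```

Emit:
{"api": "jog_arm", "payload": {"commands": [[10,-0.3,0,-0.5,0],[10,-0.3,0,-1,0],[10,-0.1,0,-1,0],[10,-0.1,0,-0.5,0],[10,0,0,-0.2,0]]}}

```text
t: 23.13
tcp_pos: [0.4753, -0.3284, 0.1313]
tool_rot: [0.158, 0.987, 0.025, 0.019]
force: [-0.4, -1.2, -1.3]
finger_gap: 0.239
```

Run:
```python
from h import *
p=snapshot('side');q=snapshot('scene');s,w=wrist();st()
for p in (p,q,w):
  for n in ['rod','rod_stand']:
    for r in models.pinpoint(p,n)[:1]: print(n,np.round(r['centre'],4),round(r['score'],2))
```

```text
23.28 [ 0.4759 -0.3288  0.1321] z [ 0.047  0.043 -0.998] y [0.311 0.949 0.055] F [-0.3  0.9 -1.4] gap 0.238 q [-0.83  0.59  1.65  0.08  0.9  -2.13]
rod [ 0.4791 -0.3288  0.0685] 0.48
rod_stand [ 0.4795 -0.329   0.002 ] 0.56
rod [ 0.478  -0.3268  0.0656] 0.59
rod_stand [ 0.4812 -0.3241  0.0026] 0.88
rod [ 0.4792 -0.3245  0.0693] 0.93
rod_stand [ 0.4816 -0.3282  0.0005] 0.71
```

Emit:
{"api": "jog_arm", "payload": {"commands": [[10,0,0,-0.4,0],[10,0,0,-0.5,0],[10,0,0,-0.4,0],[10,-0.1,0,-0.4,0]]}}

```text
t: 23.92
tcp_pos: [0.4762, -0.3298, 0.1158]
tool_rot: [0.158, 0.987, 0.023, 0.022]
force: [-0.9, 0.1, -0.6]
finger_gap: 0.234
```

Run:
```python
from h import *
st()
```

```text
23.92 [ 0.4762 -0.3298  0.1158] z [ 0.05   0.039 -0.998] y [0.31  0.949 0.053] F [-0.9  0.1 -0.6] gap 0.234 q [-0.83  0.62  1.66  0.08  0.86 -2.14]
```

Emit:
{"api": "jog_arm", "payload": {"commands": [[10,-0.1,0.1,-0.3,0],[10,-0.1,0.1,-0.3,0],[10,0,0.1,-0.3,0]]}}

```text
t: 24.17
tcp_pos: [0.4733, -0.3263, 0.1048]
tool_rot: [0.158, 0.987, 0.024, 0.021]
force: [1.2, -0.8, -1.0]
finger_gap: 0.238
```

Run:
```python
from h import *
st()
```

```text
24.17 [ 0.4733 -0.3263  0.1048] z [ 0.049  0.04  -0.998] y [0.311 0.949 0.054] F [ 1.2 -0.8 -1. ] gap 0.238 q [-0.83  0.63  1.68  0.09  0.83 -2.14]
```

The tip is about 8 mm inside the hole with no load, so I continue down.

Emit:
{"api": "jog_arm", "payload": {"commands": [[10,0.1,0,-0.4,0],[10,0.1,0,-0.5,0],[10,0,0,-0.5,0],[10,0,0,-0.5,0]]}}

```text
t: 24.5
tcp_pos: [0.4756, -0.3261, 0.0841]
tool_rot: [0.158, 0.987, 0.024, 0.021]
force: [-0.4, -1.2, -1.8]
finger_gap: 0.235
```

Run:
```python
from h import *
st()
```

```text
24.5 [ 0.4756 -0.3261  0.0841] z [ 0.049  0.04  -0.998] y [0.31  0.949 0.054] F [-0.4 -1.2 -1.8] gap 0.235 q [-0.83  0.67  1.69  0.09  0.79 -2.14]
```

Emit:
{"api": "jog_arm", "payload": {"commands": [[10,0,0,-0.4,0],[10,0,0,-0.3,0],[10,0,0,-0.2,0],[10,0,0,-0.1,0]]}}

```text
t: 24.83
tcp_pos: [0.4757, -0.326, 0.0729]
tool_rot: [0.158, 0.987, 0.024, 0.021]
force: [-1.4, 2.0, 16.4]
finger_gap: 0.238
```

Run:
```python
from h import *
st()
```

```text
24.83 [ 0.4757 -0.326   0.0729] z [ 0.049  0.041 -0.998] y [0.31  0.949 0.054] F [-1.4  2.  16.4] gap 0.238 q [-0.83  0.68  1.69  0.09  0.77 -2.15]
```

On the floor of the hole: z is 0.0729 against 0.0732 at the grasp. I release, then retreat straight up.

Emit:
{"api": "jog_arm", "payload": {"commands": [[10,0,0,0.05,0],[60,0,0,0,0],[100,0,0,0,0],[100,0,0,0,0],[100,0,0,0,0],[100,0,0,0,0],[100,0,0,0,0]]}}

```text
t: 25.42
tcp_pos: [0.4768, -0.3272, 0.0747]
tool_rot: [0.158, 0.987, 0.023, 0.022]
force: [-0.5, 0.7, -0.2]
finger_gap: 0.996
```

Emit:
{"api": "jog_arm", "payload": {"commands": [[100,0,0,1,0],[100,0,0,2,0],[100,0,0,3,0],[100,0,0,3,0],[100,0,0,3,0],[100,0,0,2,0],[100,0,0,1,0]]}}

```text
t: 26.0
tcp_pos: [0.4736, -0.3239, 0.2305]
tool_rot: [0.158, 0.987, 0.026, 0.018]
force: [0.1, -1.1, -0.5]
finger_gap: 1.001
```

Run:
```python
from h import *
s,w=wrist();p=snapshot('side');q=snapshot('scene');st()
for p,c in ((p,'side'),(q,'scene'),(w,'wrist')):
  for n in ['rod','rod_stand','cartridge','old_cartridge','wide_cartridge','cap','gas_can','detector','screwdriver','hood']:
    for r in models.pinpoint(p,n)[:1]:
      if r['score']>.3: print(c,n,np.round(r['centre'],4),round(r['score'],2))
f=lambda p,x0,y0:cv2.resize(p['image'][y0:y0+60,x0:x0+60],(300,300),interpolation=cv2.INTER_CUBIC)
```

```text
26.15 [ 0.4732 -0.3236  0.2283] z [ 0.043  0.047 -0.998] y [0.311 0.949 0.058] F [-0.8 -0.4 -0.9] gap 1.002 q [-0.83  0.46  1.57  0.07  1.11 -2.11]
side rod [ 0.4796 -0.3234  0.0125] 0.53
side rod_stand [ 4.807e-01 -3.269e-01  2.000e-04] 0.93
side old_cartridge [ 0.7411 -0.1547 -0.    ] 0.54
side wide_cartridge [0.5313 0.0406 0.1429] 0.6
side gas_can [ 0.6662 -0.387  -0.0011] 0.59
side detector [ 0.7427 -0.1512 -0.0031] 0.68
side screwdriver [ 3.270e-01 -4.364e-01  4.000e-04] 0.58
side hood [0.5317 0.0363 0.0024] 0.69
scene rod [ 0.4799 -0.3274  0.0127] 0.48
scene rod_stand [ 0.4818 -0.3243  0.0018] 0.87
scene wide_cartridge [ 0.5933  0.2203 -0.    ] 0.79
scene cap [ 0.5315  0.3615 -0.0006] 0.67
scene gas_can [ 0.6658 -0.3897  0.0009] 0.85
scene detector [ 0.7434 -0.154   0.0008] 0.93
scene screwdriver [ 3.247e-01 -4.366e-01  1.000e-04] 0.64
wrist rod [ 0.4827 -0.323   0.0131] 0.62
wrist rod_stand [ 0.4818 -0.3311 -0.    ] 0.72
wrist gas_can [ 0.6681 -0.3909 -0.0014] 0.61
wrist detector [ 0.739  -0.1535 -0.0008] 0.76
wrist screwdriver [ 0.3262 -0.4399  0.0018] 0.9
```

```bash
python3 -c "
from h import *
workorder.sign_off(); st()"
```

```text
the job is handed in; nothing more can be done
the job is handed in; nothing more can be done
```

I finished the job and handed it in at about 26 s of the 67 s allowed. The hand-in gives no verdict.

**What I did:**
- I stood the cartridge in the mouth of the black-based column.
- I pressed it down with the rod until the plate stopped hard at TCP z 0.1666, as predicted, with about 30 N at the wrist.
- I then eased up at about 22 mm/s on average and put the rod back in its stand.

**Last checks:**
- **Pack on the catches:** The push on the rod fell to zero within about 14 mm of rise, and both fixed cameras no longer found the cartridge in the mouth. I inferred its final seating from this; I could not measure it directly.
- **Rod:** The networks put its tip about 13 mm above the table, within 1–4 mm of the stand's axis in two views. The wrist view said about 8 mm in y, which is at the limit; I trust it less because the arm was tilted. The TCP height at release matched the grasp within 1 mm.
- **Bystanders:** The final networks found the wide cartridge, cap, gas can, detector and screwdriver where they were at the start. The only hood report was a false hit on the column's base, but the arm never went near the hood.

**What went less well:**
- The tool picked up a tilt of about 0.05 rad from lag.
- My first press was about 6 mm off-centre, so I backed off and redid it.
- A few network results after the rod was back were plain misidentifications, such as a "wide cartridge" at the mouth.

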